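# Lay the tea tray for three

### The job

Lay the wooden serving tray for three people: in the end exactly three steel cups and exactly one spice jar shall stand upright on the tray's floor, with the milk jug that is already there. See what is on the tray now, bring over what is missing from the rubber draining mat, and stand any spice jar that is too many upright on the mat or the worktop, well clear of the tray; the cup and jars that are not needed stay off the tray, upright. Leave the milk jug and the glass tumbler where they are, and tip nothing over.

Things in the scene. Friction and masses are not known exactly. Their poses are not given: they have to be found in the camera images.
- tray: shallow wooden serving tray, fixed, 215 (x) x 325 (y) mm outside, rim 16 mm high and 6 mm thick, floor 3 mm thick (its upper face is 3 mm above the worktop); low dark carrying bars on the two short sides (y = +-160 mm), up to 29 mm high. Origin: centre of the underside; y along the long side. It is at the left or the right of the work surface; the mat is on the other side
- mat: black rubber draining mat with grey ribs, fixed, 225 (x) x 285 (y) mm, 3 mm thick. Origin: centre of the underside; y along the long side
- cup_a: plain steel cup without handle, 58 mm across, 62 mm tall, open at the top, wall about 4 mm; four identical ones (cup_a to cup_d). Origin: centre of the underside, z up
- cup_b: plain steel cup without handle, 58 mm across, 62 mm tall, open at the top, wall about 4 mm; four identical ones (cup_a to cup_d). Origin: centre of the underside, z up
- cup_c: plain steel cup without handle, 58 mm across, 62 mm tall, open at the top, wall about 4 mm; four identical ones (cup_a to cup_d). Origin: centre of the underside, z up
- cup_d: plain steel cup without handle, 58 mm across, 62 mm tall, open at the top, wall about 4 mm; four identical ones (cup_a to cup_d). Origin: centre of the underside, z up
- jar_a: glass spice jar with black lid, round, 44 mm across, 105 mm tall, closed; three identical ones (jar_a to jar_c). Origin: centre of the underside, z up
- jar_b: glass spice jar with black lid, round, 44 mm across, 105 mm tall, closed; three identical ones (jar_a to jar_c). Origin: centre of the underside, z up
- jar_c: glass spice jar with black lid, round, 44 mm across, 105 mm tall, closed; three identical ones (jar_a to jar_c). Origin: centre of the underside, z up
- milk_jug: small orange milk jug on the tray, not to be moved, 67 x 103 x 85 mm tall; origin: centre of its whole outline at the underside; the round body (radius 35 mm) is centred 17 mm to +y of it, the handle reaches 52 mm to -y
- tumbler: clear drinking glass on the mat, not to be moved, 81 mm across, 91 mm tall, wider than the cups; origin: centre of the underside
Not all that is in view belongs to the job. Leave any orange look-alike of the jar_a alone.

How it is judged:
By the outcome, as a careful person would: the job done as asked, in the order asked, and still so for the second after the job is handed in, with the robot touching nothing.
It also fails if it takes over 72 s, if anything falls off the work surface, if the arm or the gripper's body presses on something with over 40 N, if the wrist force passes 120 N, or if a joint passes its speed limit or range.

### The arm

A 6-joint arm with a two-finger parallel gripper is mounted at the origin on a cart in front of the work surface, level with it; the furniture and walls round the work are solid. World frame = base frame: x ahead of the robot, y to its left, z up, the work surface at z = 0. Lengths are in m, angles in degrees, forces in N, time in s.
With the tool pointing down it reaches from about 0.275 to 0.725 m from the base axis. Payload 5.6 kg.
Tool frame: the origin (TCP) lies midway between the tips of the shut fingers; the grasp point (between the pads) lies 19 mm behind it; z points along the fingers, y is the line along which they close (so a half turn about z gives the same grasp; the last joint's range is limited). The gripper opens to 85 mm and grips with 20 to 120 N. Pads are 22 mm wide; open, the fingers measure 114 mm over their backs; the gripper's body (76 mm by 85 mm) begins 54 mm behind the grasp point. The pads swing forward as they close: fully open they stand 13 mm farther back than shut.
Start: joints at [86.093, 14.616, 6.199, 0, -81.583, -16.306], TCP at [0.19, 0.516, 0.231] pointing down, gripper open.
Joint ranges: [-168.99, 168.99], [-69.2, 112.95], [-62.41, 85.93], [-164.36, 98.24], [-168.68, -3.75], [-174.98, 174.98]. Speed limits (degrees/s): [147.25, 147.25, 180, 180, 180, 180].

### API

Orientations are given as a 3x3 rotation matrix whose columns are the frame's x, y, z axes.
In Python, from station import env gives the robot as it stands.
- The arm moves only by the tool carry_out, never from a script. Its argument "commands" is a list of rows, each an object with "slide": the shift along the world's x, y, z in m, a list of three; "rot": the turn, a rotation vector about the world's x, y, z in degrees, a list of three. A call has 1 to 8 rows; each row shifts and turns the commanded pose from where the row before left it; what a row does not reach is not made up. A row lasts 1/10 s, in which the tool goes at most 50 mm and 8.59 degrees, less where a joint would pass 70% of its speed; a pose out of reach is approached as far as the arm can. A call is refused whole if a number of a shift passes 0.05 or a number of a turn 8.59, either way. A call with a gripper value outside its range is refused whole. "gripper" is the finger opening in m, from 0 to 0.0854, set as the call begins (left out, the last holds). The fingers move at their own pace and stop on an object; the grip force is fixed at half the most. Time passes only in rows, so rows that do not move let the fingers close. It gives the time, the measured TCP pose, the force, the opening and the grip force at its end, in the units of the state.
- env.state(): the state, without advancing time (a new reading comes with each control period).
- env.grab_frame(name): name is "side" or "top" or "wrist"; returns the picture (400x640x3 uint8, red, green, blue); there is no depth.
- env.camera_params(name): a dict with "intrinsics" (3x3 intrinsics, pixels), "world_to_cam" (4x4, takes a point from world to camera coordinates); the wrist camera has in their place "tool_from_camera" (4x4, takes a point from camera to tool coordinates, whose origin is the TCP and whose axes are the flange's). Camera axes: x right, y down, z forward; pixel columns grow to the right and rows downward; lengths in m; the calibration is good to about 2 mm. A picture is of the moment at which its call begins: read the wrist's pose just before it. camera_params takes no time and is no camera call.
- env.close_job(): hands the job in; it is judged then, once.
The state is a dict: "time_s": time; "qpos": joint angles; "joint_vel": joint speeds; "effort": joint torques, N m; "eef_pos": TCP position; "orientation": TCP orientation; "force": force on the tool from outside, world axes, zero at the start; "ft_torque": the same for the moment, N m; "opening": opening from 0.0 (shut) to 1.0 (fully open); "gripper_force": force on a finger pad.
Only numpy, scipy, OpenCV 4.12 (cv2) and the standard library are available. Lean on these libraries where they do the work, as an engineer would, in place of code of your own. Each camera call takes 0.05 s, during which the arm holds its last target. There are 200 camera calls.

## Working session

There is one attempt and no reset: what is moved stays moved. The work goes in short steps, Python scripts to look and compute and a tool call to move; the robot and the scene stay as the last step left them, time stands still between calls to the robot, and variables do not carry over. Pictures are saved under pics/ and viewed, at most 10 in all, crops included, and the job is handed in when it is done.

Besides the shell and the picture viewer there is one more tool, called after ">>>" as name(argument=value, ...), one argument or row to a line, values as JSON. carry_out: Moves the arm, as the interface text tells. Its arguments: {"type":"object","properties":{"commands":{"type":"array","items":{"type":"object","properties":{"slide":{"type":"array","items":{"type":"number"}},"rot":{"type":"array","items":{"type":"number"}}}}},"gripper":{"type":"number"}},"required":["commands"]}

```bash
mkdir -p pics; ls; python3 - <<'E'
from station import env
import cv2,numpy as np
s=env.state();print(s)
for n in("top","side"):
    f=env.grab_frame(n);cv2.imwrite(f"pics/{n}0.png",f[:,:,::-1]);print(n,{k:np.round(v,4).tolist() for k,v in env.camera_params(n).items()})
print(env.camera_params("wrist"))
E
```

```text
pics
{'time_s': 0.0, 'qpos': array([ 8.60935504e+01,  1.46535919e+01,  6.12881773e+00, -2.70677107e-02,
       -8.15848340e+01, -1.63081308e+01]), 'joint_vel': array([-0.04180006,  0.00022083, -0.00942041,  0.00877342, -0.02061807,
        0.02320596]), 'effort': array([ 3.40278775e-04, -3.86631560e+01,  2.37940156e+01,  5.36489010e+00,
       -5.98781291e-03,  2.49367567e-06]), 'eef_pos': array([0.18980238, 0.51565946, 0.23037834]), 'orientation': array([[ 9.38381103e-01, -3.45601721e-01, -5.96577160e-04],
       [-3.45602224e-01, -9.38379231e-01, -1.87672384e-03],
       [ 8.87833715e-05,  1.96726058e-03, -9.99998061e-01]]), 'force': array([-0.31043144,  0.06008751, -0.08385858]), 'ft_torque': array([-0.00034516, -0.02171565,  0.07247257]), 'gripper_force': 0.0, 'opening': 1.0006423511628553}
top {'intrinsics': [[413.8369, 0.0, 316.1042], [0.0, 413.8369, 205.893], [0.0, 0.0, 1.0]], 'world_to_cam': [[0.0282, -0.9995, -0.0142, -0.0024], [-0.9969, -0.027, -0.0738, 0.4864], [0.0734, 0.0163, -0.9972, 1.2876], [0.0, 0.0, 0.0, 1.0]]}
side {'intrinsics': [[401.1161, 0.0, 317.0949], [0.0, 401.1161, 198.4161], [0.0, 0.0, 1.0]], 'world_to_cam': [[0.5897, 0.8076, 0.0004, -0.2988], [0.7217, -0.5267, -0.449, -0.3244], [-0.3624, 0.2651, -0.8935, 1.406], [0.0, 0.0, 0.0, 1.0]]}
{'intrinsics': array([[315.57647892,   0.        , 323.79488047],
       [  0.        , 315.57647892, 202.46628737],
       [  0.        ,   0.        ,   1.        ]]), 'tool_from_camera': array([[-3.67132068e-04, -9.63516771e-01, -2.67647710e-01,
         6.81002789e-02],
       [ 9.99999864e-01, -4.52995646e-04,  2.59060256e-04,
         6.05156889e-05],
       [-3.70852149e-04, -2.67647578e-01,  9.63516807e-01,
        -1.41369396e-01],
       [ 0.00000000e+00,  0.00000000e+00,  0.00000000e+00,
         1.00000000e+00]])}
```

View pics/top0.png

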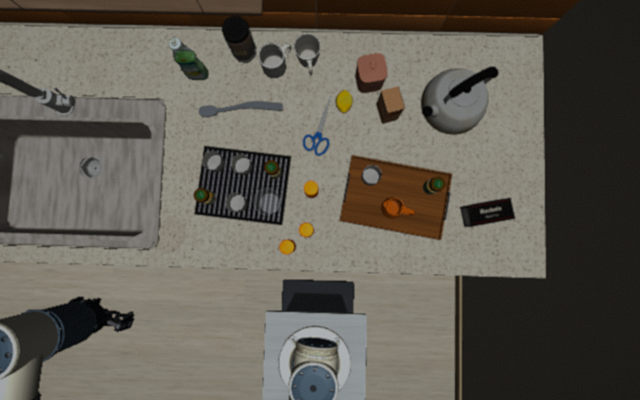

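View pics/side0.png

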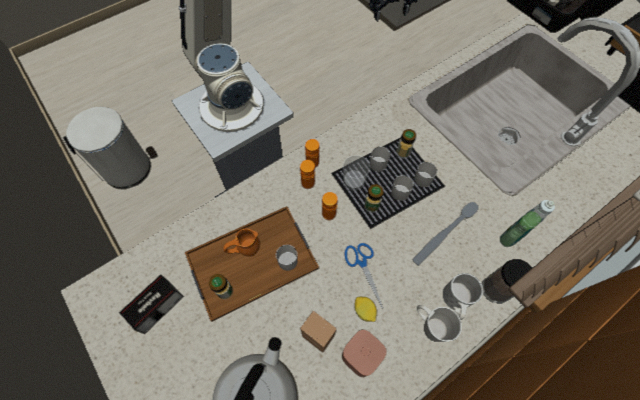

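The tray (about (395,197) in the top view) holds one cup (371,175), one jar with a green/black lid (437,185) and the jug (393,208). The mat holds three cups (213,162), (241,165), (237,203), two jars (272,169), (202,196) and the wider tumbler (270,203). Three orange look-alikes stand between them: (311,188), (306,230) and (288,247). If that is right, two cups are missing and no jar is surplus. I'll confirm this in an enlarged crop.

```bash
python3 - <<'E'
import cv2,numpy as np
t=cv2.imread('pics/top0.png');s=cv2.imread('pics/side0.png')
R=lambda i,x,y,w,h:cv2.resize(i[y:y+h,x:x+w],(400,300),interpolation=cv2.INTER_CUBIC)
m=np.vstack([np.hstack([R(t,190,140,112,84),R(t,334,150,124,93)]),np.hstack([R(s,328,120,124,93),R(s,182,205,140,105)])])
cv2.imwrite('pics/crop0.png',cv2.convertScaleAbs(m,alpha=1.6))
E
```

```text
(no output)
```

View pics/crop0.png

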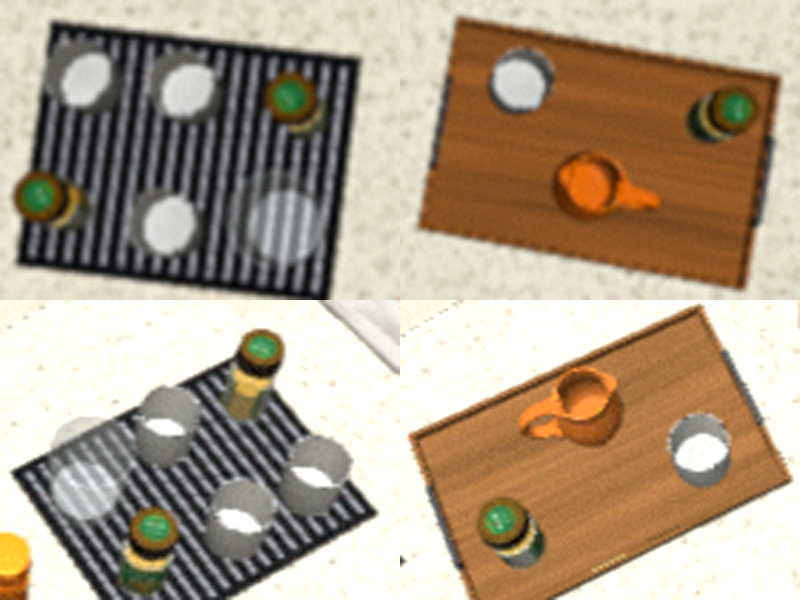

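The crop confirms it. The tray has one cup, one jar and the jug. The mat has three cups, two jars and the tumbler, which is wider and clear. So I need to bring two cups and move no jar. Next I'll triangulate rim and lid centres from both views.

```bash
cat > h.py <<'E'
from station import env
import numpy as np
def ray(n,p):
    c=env.camera_params(n);T=c['world_to_cam'];R=T[:3,:3]
    d=R.T@np.linalg.inv(c['intrinsics'])@[p[0],p[1],1];return -R.T@T[:3,3],d
def plane(n,p,z):
    o,d=ray(n,p);return o+d*(z-o[2])/d[2]
def tri(a,b):
    A=0;B=0
    for n,p in(("top",a),("side",b)):
        o,d=ray(n,p);d=d/np.linalg.norm(d);P=np.eye(3)-np.outer(d,d);A=A+P;B=B+P@o
    return np.linalg.solve(A,B)
E
python3 - <<'E'
from h import *
tm=lambda x,y:(190+x*.28,140+y*.28); tt=lambda x,y:(334+(x-400)*.31,150+y*.31)
sm=lambda x,y:(328+x*.31,120+(y-300)*.31); st=lambda x,y:(182+(x-400)*.35,205+(y-300)*.35)
np.set_printoptions(precision=3,suppress=True)
for n,a,b,z in[("cup1",tm(82,77),sm(318,465),.065),("cup2",tm(184,85),sm(240,508),.065),("cup3",tm(165,222),sm(168,416),.065),
 ("jarR",tm(291,97),sm(154,526),.108),("jarL",tm(40,196),sm(262,347),.108),("tumb",tm(276,215),sm(90,450),.094),("cupT",tt(521,80),st(699,444),.065),("jarT",tt(738,108),st(501,519),.108),("jug",tt(589,185),st(588,393),.088)]:
    print(n,tri(a,b),plane("top",a,z),plane("side",b,z))
c=[plane("top",tt(*p),.016)[:2] for p in((455,18),(780,75),(745,290),(420,228))]
print("tray",c,np.mean(c,0),[np.linalg.norm(c[i]-c[i-1]) for i in range(4)])
c=[plane("top",tm(*p),.003)[:2] for p in((52,22),(360,58),(328,298),(18,265))];print("mat",c,np.mean(c,0))
print([plane("top",p,.08)[:2] for p in((311,188),(306,230),(288,247))])
E
```

```text
cup1 [0.613 0.335 0.055] [0.611 0.331 0.065] [0.616 0.33  0.065]
cup2 [0.607 0.243 0.06 ] [0.606 0.243 0.065] [0.608 0.24  0.065]
cup3 [0.488 0.256 0.056] [0.488 0.254 0.065] [0.492 0.251 0.065]
jarR [0.59  0.144 0.11 ] [0.591 0.145 0.108] [0.59  0.145 0.108]
jarL [0.503 0.35  0.108] [0.503 0.35  0.108] [0.503 0.35  0.108]
tumb [0.493 0.154 0.099] [0.494 0.156 0.094] [0.49  0.154 0.094]
cupT [ 0.584 -0.159  0.053] [ 0.583 -0.156  0.065] [ 0.587 -0.161  0.065]
jarT [ 0.555 -0.348  0.109] [ 0.555 -0.349  0.108] [ 0.555 -0.348  0.108]
jug [ 0.484 -0.22   0.074] [ 0.483 -0.218  0.088] [ 0.49  -0.221  0.088]
tray [array([ 0.65 , -0.096]), array([ 0.602, -0.415]), array([ 0.39 , -0.382]), array([ 0.442, -0.066])] [ 0.521 -0.24 ] [np.float64(0.2103043219464319), np.float64(0.3231327643224002), np.float64(0.2136891043664519), np.float64(0.32028633707709936)]
mat [array([0.671, 0.378]), array([0.646, 0.097]), array([0.428, 0.119]), array([0.45 , 0.398])] [0.549 0.248]
[array([0.535, 0.027]), array([0.409, 0.038]), array([0.356, 0.09 ])]
```

Everything agrees with the given sizes: rims at about 60 mm, lids at about 108 mm, and the tray at 212x322. 

- **Source cups:** (.607,.242) and (.489,.253), both gripped along x.
- **Tray spots:** A=(.583,-.255) and B=(.49,-.122).

I'm moving now.

>>> carry_out(
  commands=[
    {"slide":[0.04,-0.03,0],"rot":[0,0,-7]},
    {"slide":[0.04,-0.03,0],"rot":[0,0,-7]},
    {"slide":[0.04,-0.03,0],"rot":[0,0,-7]},
    {"slide":[0.04,-0.03,0],"rot":[0,0,-7]},
    {"slide":[0.04,-0.03,0],"rot":[0,0,-7]},
    {"slide":[0.04,-0.03,0],"rot":[0,0,-7]},
    {"slide":[0.04,-0.03,0],"rot":[0,0,-7]},
    {"slide":[0.04,-0.03,0],"rot":[0,0,-7]},
  ],
  gripper=0.085,
)

```text
time_s: 0.9
eef_pos: [0.5112, 0.2745, 0.2309]
orientation: [[0.234, -0.972, -0.001], [-0.972, -0.234, -0.0], [0.0, 0.001, -1.0]]
force: [0.8, 1.7, 0.2]
opening: 0.998
gripper_force: 0.0
```

>>> carry_out(
  commands=[
    {"slide":[0.033,-0.011,-0.02],"rot":[0,0,-7]},
    {"slide":[0.032,-0.011,-0.03],"rot":[0,0,-7]},
    {"slide":[0.032,-0.011,-0.03],"rot":[0,0,0]},
    {"slide":[0,0,0]},
    {"slide":[0,0,0]},
  ],
)

```text
$.commands[3]: bad value
```

```bash
python3 - <<'E'
from h import *
import cv2
s=env.state();print(s['eef_pos'],s['orientation'],s['qpos'])
np.save('s.npy',np.c_[s['orientation'],s['eef_pos']])
f=env.grab_frame("wrist");cv2.imwrite("pics/w1.png",f[:,:,::-1])
c=env.camera_params("wrist");T=c['tool_from_camera'];M=s['orientation']@T[:3,:3];o=s['eef_pos']+s['orientation']@T[:3,3]
for p in((.607,.242,.065),(.489,.253,.065)):
    q=c['intrinsics']@(M.T@(np.array(p)-o));print(q[:2]/q[2])
E
```

```text
[0.5111647  0.27452878 0.23090836] [[ 2.33565533e-01 -9.72340808e-01 -7.03330752e-04]
 [-9.72341053e-01 -2.33565370e-01 -3.06249086e-04]
 [ 1.33504777e-04  7.55406595e-04 -9.99999706e-01]] [ 4.36615797e+01  1.81182720e+01  1.09471827e+01 -1.52455720e-02
 -8.28701779e+01 -3.01526039e+01]
[233.76297622 130.24394359]
[350.9294166  170.09408333]
```

View pics/w1.png

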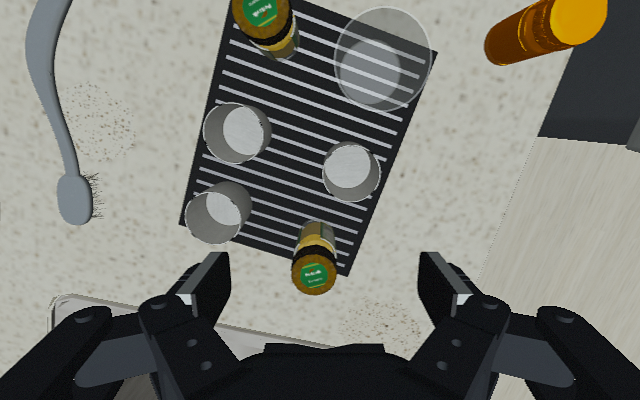

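The wrist view shows the cup rims at (235,132) and (350,171). The predictions were (234,130) and (351,170), so the positions hold. On to cup 2.

>>> carry_out(
  commands=[
    {"slide":[0.033,-0.011,-0.02],"rot":[0,0,-7]},
    {"slide":[0.032,-0.011,-0.03],"rot":[0,0,-7]},
    {"slide":[0.032,-0.011,-0.03],"rot":[0,0,0]},
    {"slide":[0,0,-0.02],"rot":[0,0,0]},
    {"slide":[0,0,0],"rot":[0,0,0]},
  ],
)

```text
time_s: 1.45
eef_pos: [0.6052, 0.2415, 0.1263]
orientation: [[-0.005, -1.0, -0.008], [-1.0, 0.005, -0.004], [0.004, 0.008, -1.0]]
force: [-0.9, 0.4, -1.0]
opening: 0.998
gripper_force: 0.0
```

```bash
python3 -c "
from h import *
s=env.state();print(s['eef_pos'],s['orientation'],s['qpos'],s['force'])"
```

```text
[0.6052489  0.24152756 0.12628883] [[-0.00545482 -0.999952   -0.00813908]
 [-0.99997682  0.00548776 -0.00402929]
 [ 0.00407376  0.00811691 -0.99995876]] [ 35.41335926  29.01761931  12.35220549  -0.08544998 -73.84844763
 -35.70271069] [-0.88156089  0.38087351 -0.98194381]
```

>>> carry_out(
  commands=[
    {"slide":[0.001,0,-0.03],"rot":[0,0,0]},
    {"slide":[0,0,-0.03],"rot":[0,0,0]},
    {"slide":[0,0,-0.025],"rot":[0,0,0]},
    {"slide":[0,0,-0.016],"rot":[0,0,0]},
    {"slide":[0,0,0],"rot":[0,0,0]},
    {"slide":[0,0,0],"rot":[0,0,0]},
  ],
)

```text
time_s: 2.05
eef_pos: [0.6085, 0.2438, 0.0321]
orientation: [[-0.003, -1.0, 0.002], [-1.0, 0.003, 0.0], [-0.0, -0.002, -1.0]]
force: [-0.3, 0.2, 0.7]
opening: 0.999
gripper_force: 0.0
```

>>> carry_out(
  commands=[
    {"slide":[0,0,0],"rot":[0,0,0]},
    {"slide":[0,0,0],"rot":[0,0,0]},
    {"slide":[0,0,0],"rot":[0,0,0]},
    {"slide":[0,0,0],"rot":[0,0,0]},
    {"slide":[0,0,0],"rot":[0,0,0]},
    {"slide":[0,0,0],"rot":[0,0,0]},
  ],
  gripper=0.04,
)

```text
time_s: 2.65
eef_pos: [0.6087, 0.2437, 0.0324]
orientation: [[-0.003, -1.0, 0.002], [-1.0, 0.003, 0.001], [-0.001, -0.002, -1.0]]
force: [-2.4, 0.8, 5.4]
opening: 0.658
gripper_force: 63.6
```

>>> carry_out(
  commands=[
    {"slide":[0,0,0.015],"rot":[0,0,0]},
    {"slide":[0,0,0.03],"rot":[0,0,0]},
    {"slide":[0,0,0.035],"rot":[0,0,0]},
    {"slide":[0,0,0.035],"rot":[0,0,0]},
    {"slide":[0,0,0.025],"rot":[0,0,0]},
    {"slide":[0,-0.015,0],"rot":[0,0,0]},
    {"slide":[0,-0.03,0],"rot":[0,0,-4]},
    {"slide":[0,-0.035,0],"rot":[0,0,-8]},
  ],
)

```text
time_s: 3.45
eef_pos: [0.6072, 0.1626, 0.1693]
orientation: [[-0.214, -0.977, -0.002], [-0.977, 0.214, 0.0], [0.0, 0.002, -1.0]]
force: [1.0, -0.7, -2.1]
opening: 0.653
gripper_force: 64.2
```

>>> carry_out(
  commands=[
    {"slide":[-0.002,-0.04,0],"rot":[0,0,-5]},
    {"slide":[-0.002,-0.04,0],"rot":[0,0,-4]},
    {"slide":[-0.002,-0.04,0],"rot":[0,0,-4]},
    {"slide":[-0.003,-0.04,0],"rot":[0,0,-4]},
    {"slide":[-0.003,-0.04,0],"rot":[0,0,-4]},
    {"slide":[-0.003,-0.04,0],"rot":[0,0,-4]},
    {"slide":[-0.003,-0.04,0],"rot":[0,0,-4]},
    {"slide":[-0.003,-0.04,0],"rot":[0,0,-4]},
  ],
)

```text
time_s: 4.25
eef_pos: [0.5858, -0.1586, 0.1696]
orientation: [[-0.712, -0.702, -0.001], [-0.702, 0.712, 0.001], [0.0, 0.001, -1.0]]
force: [1.0, -0.3, -1.8]
opening: 0.66
gripper_force: 64.2
```

>>> carry_out(
  commands=[
    {"slide":[-0.002,-0.04,0],"rot":[0,0,0]},
    {"slide":[-0.002,-0.035,0],"rot":[0,0,0]},
    {"slide":[0,-0.018,0],"rot":[0,0,0]},
    {"slide":[0,0,0],"rot":[0,0,0]},
    {"slide":[0,0,0],"rot":[0,0,0]},
    {"slide":[0,0,0],"rot":[0,0,0]},
  ],
)

```text
time_s: 4.85
eef_pos: [0.583, -0.2489, 0.17]
orientation: [[-0.709, -0.705, -0.0], [-0.705, 0.709, 0.001], [-0.0, 0.001, -1.0]]
force: [-0.0, -0.2, -1.4]
opening: 0.653
gripper_force: 64.2
```

```bash
python3 - <<'E'
from h import *
import cv2
s=env.state();print(s['eef_pos'],s['qpos'])
f=env.grab_frame("wrist");cv2.imwrite("pics/w2.png",f[:,:,::-1])
c=env.camera_params("wrist");T=c['tool_from_camera'];M=s['orientation']@T[:3,:3];o=s['eef_pos']+s['orientation']@T[:3,3]
for p in((.585,-.159,.065),(.555,-.348,.108),(.486,-.219,.088)):
    q=c['intrinsics']@(M.T@(np.array(p)-o));print(q[:2]/q[2])
E
```

```text
[ 0.5830031  -0.24886824  0.17003076] [-9.03543624e+00  2.54325318e+01  1.30080264e+01 -2.87956672e-02
 -7.76004692e+01 -3.61216458e+01]
[396.30062232 273.84216251]
[240.41825579  76.8330853 ]
[452.40683778 144.42400095]
```

View pics/w2.png

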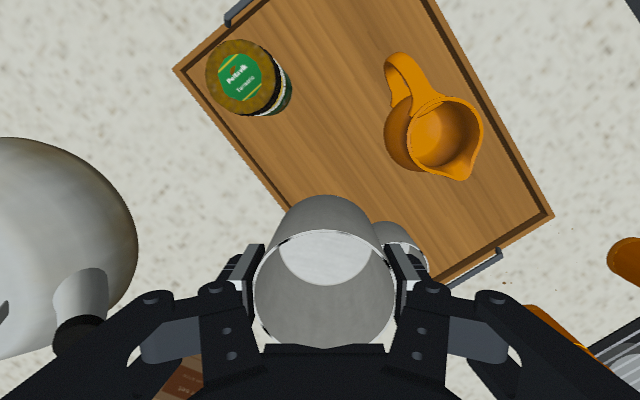

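The wrist view shows the held cup at (325,275) with the jar lid at (240,77) and the jug at (440,133). The spot between them is free, so I'm lowering the cup.

>>> carry_out(
  commands=[
    {"slide":[0,-0.005,-0.02],"rot":[0,0,0]},
    {"slide":[0,0,-0.035],"rot":[0,0,0]},
    {"slide":[0,0,-0.035],"rot":[0,0,0]},
    {"slide":[0,0,-0.025],"rot":[0,0,0]},
    {"slide":[0,0,-0.014],"rot":[0,0,0]},
    {"slide":[0,0,-0.004],"rot":[0,0,0]},
    {"slide":[0,0,-0.002],"rot":[0,0,0]},
    {"slide":[0,0,0],"rot":[0,0,0]},
  ],
)

```text
time_s: 5.7
eef_pos: [0.5837, -0.2546, 0.0363]
orientation: [[-0.709, -0.705, 0.002], [-0.705, 0.709, -0.001], [-0.001, -0.001, -1.0]]
force: [-0.0, 0.5, -2.2]
opening: 0.657
gripper_force: 64.2
```

>>> carry_out(
  commands=[
    {"slide":[0,0,-0.002],"rot":[0,0,0]},
    {"slide":[0,0,-0.002],"rot":[0,0,0]},
    {"slide":[0,0,0],"rot":[0,0,0]},
    {"slide":[0,0,0],"rot":[0,0,0]},
  ],
)

```text
time_s: 6.1
eef_pos: [0.5836, -0.255, 0.0324]
orientation: [[-0.71, -0.705, 0.002], [-0.705, 0.71, -0.001], [-0.001, -0.002, -1.0]]
force: [-1.0, 2.2, 4.4]
opening: 0.651
gripper_force: 64.7
```

Contact is felt at the expected height, so I'm releasing.

>>> carry_out(
  commands=[
    {"slide":[0,0,0],"rot":[0,0,0]},
    {"slide":[0,0,0],"rot":[0,0,0]},
    {"slide":[0,0,0],"rot":[0,0,0]},
    {"slide":[0,0,0],"rot":[0,0,0]},
  ],
  gripper=0.073,
)

```text
time_s: 6.5
eef_pos: [0.5829, -0.2549, 0.0311]
orientation: [[-0.71, -0.704, -0.0], [-0.704, 0.71, 0.0], [0.0, 0.0, -1.0]]
force: [-0.1, -1.4, -0.8]
opening: 0.85
gripper_force: 0.0
```

>>> carry_out(
  commands=[
    {"slide":[0,0,0.01],"rot":[0,0,0]},
    {"slide":[0,0,0.02],"rot":[0,0,0]},
    {"slide":[0,0,0.03],"rot":[0,0,0]},
    {"slide":[0,0,0.04],"rot":[0,0,0]},
    {"slide":[0,0,0.04],"rot":[0,0,0]},
    {"slide":[0,0.02,0],"rot":[0,0,4]},
    {"slide":[-0.01,0.04,0],"rot":[0,0,6]},
    {"slide":[-0.01,0.04,0],"rot":[0,0,5]},
  ],
)

```text
time_s: 7.3
eef_pos: [0.5628, -0.1542, 0.1721]
orientation: [[-0.501, -0.865, 0.001], [-0.865, 0.501, -0.0], [-0.001, -0.001, -1.0]]
force: [1.9, 1.1, 0.1]
opening: 0.85
gripper_force: 0.0
```

>>> carry_out(
  commands=[
    {"slide":[-0.008,0.045,0],"rot":[0,0,5]},
    {"slide":[-0.008,0.045,0],"rot":[0,0,5]},
    {"slide":[-0.008,0.045,0],"rot":[0,0,5]},
    {"slide":[-0.008,0.045,0],"rot":[0,0,5]},
    {"slide":[-0.008,0.045,0],"rot":[0,0,5]},
    {"slide":[-0.008,0.045,0],"rot":[0,0,5]},
    {"slide":[-0.008,0.045,0],"rot":[0,0,0]},
    {"slide":[-0.008,0.04,0],"rot":[0,0,0]},
  ],
  gripper=0.085,
)

```text
time_s: 8.1
eef_pos: [0.4985, 0.2022, 0.1724]
orientation: [[-0.003, -1.0, 0.001], [-1.0, 0.003, 0.001], [-0.001, -0.001, -1.0]]
force: [1.0, -0.4, -0.3]
opening: 0.997
gripper_force: 0.0
```

>>> carry_out(
  commands=[
    {"slide":[-0.006,0.035,0],"rot":[0,0,0]},
    {"slide":[-0.004,0.018,0],"rot":[0,0,0]},
    {"slide":[0,0,0],"rot":[0,0,0]},
    {"slide":[0,0,0],"rot":[0,0,0]},
  ],
)

```text
time_s: 8.5
eef_pos: [0.489, 0.2532, 0.1718]
orientation: [[-0.003, -1.0, 0.001], [-1.0, 0.003, 0.0], [-0.0, -0.001, -1.0]]
force: [-0.7, -1.9, 0.9]
opening: 0.993
gripper_force: 0.0
```

```bash
python3 - <<'E'
from h import *
import cv2
s=env.state();print(s['eef_pos'],s['qpos'])
f=env.grab_frame("wrist");cv2.imwrite("pics/w3.png",f[:,:,::-1])
f=env.grab_frame("side");cv2.imwrite("pics/side3.png",f[:,:,::-1])
c=env.camera_params("wrist");T=c['tool_from_camera'];M=s['orientation']@T[:3,:3];o=s['eef_pos']+s['orientation']@T[:3,3]
for p in((.489,.253,.065),(.493,.154,.094)):
    q=c['intrinsics']@(M.T@(np.array(p)-o));print(q[:2]/q[2])
E
```

```text
[0.48900617 0.25322148 0.17182684] [ 4.36697922e+01  1.60915395e+01 -5.24781494e-01  1.59044695e-02
 -7.33577276e+01 -4.38373761e+01]
[324.24043257 201.09978264]
[317.63400813  64.39868413]
```

View pics/w3.png

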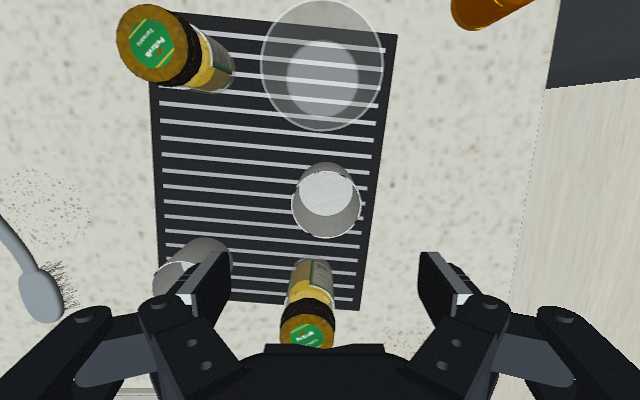

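The cup rim is at (326,202), predicted (324,201), with the jar and tumbler clear of the fingers. Descending and gripping.

>>> carry_out(
  commands=[
    {"slide":[0,0,-0.03],"rot":[0,0,0]},
    {"slide":[0,0,-0.035],"rot":[0,0,0]},
    {"slide":[0,0,-0.035],"rot":[0,0,0]},
    {"slide":[0,0,-0.025],"rot":[0,0,0]},
    {"slide":[0,0,-0.015],"rot":[0,0,0]},
    {"slide":[0,0,0],"rot":[0,0,0]},
    {"slide":[0,0,0],"rot":[0,0,0]},
  ],
)

```text
time_s: 9.3
eef_pos: [0.4897, 0.2526, 0.032]
orientation: [[-0.004, -1.0, 0.001], [-1.0, 0.004, 0.0], [-0.0, -0.001, -1.0]]
force: [0.3, -0.4, 0.6]
opening: 0.996
gripper_force: 0.0
```

>>> carry_out(
  commands=[
    {"slide":[0,0,0],"rot":[0,0,0]},
    {"slide":[0,0,0],"rot":[0,0,0]},
    {"slide":[0,0,0],"rot":[0,0,0]},
    {"slide":[0,0,0],"rot":[0,0,0]},
    {"slide":[0,0,0],"rot":[0,0,0]},
    {"slide":[0,0,0],"rot":[0,0,0]},
  ],
  gripper=0.04,
)

```text
time_s: 9.9
eef_pos: [0.4896, 0.2534, 0.0329]
orientation: [[-0.003, -1.0, 0.002], [-1.0, 0.003, 0.001], [-0.001, -0.002, -1.0]]
force: [-2.1, -1.1, 4.8]
opening: 0.652
gripper_force: 63.1
```

>>> carry_out(
  commands=[
    {"slide":[0,0,0.015],"rot":[0,0,0]},
    {"slide":[0,0,0.03],"rot":[0,0,0]},
    {"slide":[0,0,0.035],"rot":[0,0,0]},
    {"slide":[0,0,0.035],"rot":[0,0,0]},
    {"slide":[0,0,0.025],"rot":[0,0,0]},
    {"slide":[0,-0.015,0],"rot":[0,0,0]},
    {"slide":[0,-0.03,0],"rot":[0,0,0]},
    {"slide":[0,-0.04,0],"rot":[0,0,0]},
  ],
)

```text
time_s: 10.7
eef_pos: [0.4883, 0.1677, 0.1705]
orientation: [[-0.002, -1.0, -0.001], [-1.0, 0.002, 0.0], [-0.0, 0.001, -1.0]]
force: [0.2, -0.2, -2.5]
opening: 0.656
gripper_force: 64.3
```

>>> carry_out(
  commands=[
    {"slide":[0,-0.04,0],"rot":[0,0,0]},
    {"slide":[0,-0.04,0],"rot":[0,0,0]},
    {"slide":[0,-0.04,0],"rot":[0,0,0]},
    {"slide":[0,-0.04,0],"rot":[0,0,0]},
    {"slide":[0,-0.04,0],"rot":[0,0,0]},
    {"slide":[0,-0.04,0],"rot":[0,0,0]},
    {"slide":[0,-0.03,0],"rot":[0,0,0]},
    {"slide":[0,-0.02,0],"rot":[0,0,0]},
  ],
)

```text
time_s: 11.5
eef_pos: [0.4877, -0.124, 0.1706]
orientation: [[-0.006, -1.0, -0.001], [-1.0, 0.006, 0.0], [-0.0, 0.001, -1.0]]
force: [-0.6, -0.4, -1.9]
opening: 0.652
gripper_force: 64.3
```

>>> carry_out(
  commands=[
    {"slide":[0,0,0],"rot":[0,0,0]},
    {"slide":[0,0,0],"rot":[0,0,0]},
  ],
)

```text
time_s: 11.7
eef_pos: [0.4882, -0.1222, 0.1706]
orientation: [[-0.005, -1.0, -0.001], [-1.0, 0.005, 0.001], [-0.001, 0.001, -1.0]]
force: [0.4, 1.1, -2.4]
opening: 0.651
gripper_force: 64.3
```

```bash
python3 - <<'E'
from h import *
import cv2
s=env.state();print(s['eef_pos'])
f=env.grab_frame("wrist");cv2.imwrite("pics/w4.png",f[:,:,::-1])
E
```

```text
[ 0.48822002 -0.12215605  0.1706337 ]
```

View pics/w4.png

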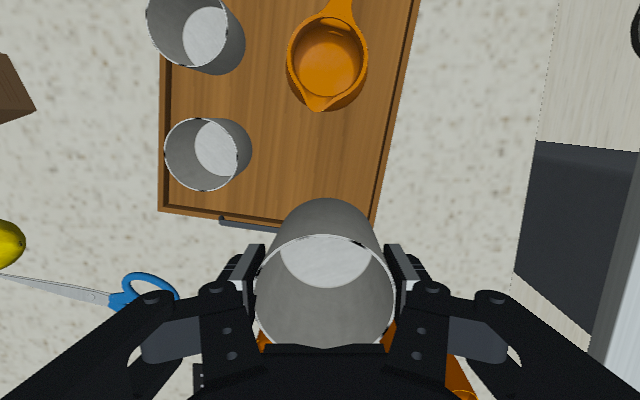

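The first cup stands upright at (195,30) and the tray cup is at (205,153). The jug spout is at (320,108), and the tray's near short edge runs from (158,212) to (372,228). I'm checking clearances from these pixels.

```bash
python3 - <<'E'
from h import *
s=env.state();c=env.camera_params("wrist");T=c['tool_from_camera'];M=s['orientation']@T[:3,:3];o=s['eef_pos']+s['orientation']@T[:3,3]
for n,p,z in(("corner",(158,212),.016),("corner",(374,229),.016),("spout",(320,108),.088),("cupT",(203,154),.065),("cupA",(188,28),.065)):
    d=M@np.linalg.inv(c['intrinsics'])@[*p,1];print(n,o+d*(z-o[2])/d[2])
E
```

```text
corner [ 0.6514529  -0.09840212  0.016     ]
corner [ 0.43871698 -0.07962669  0.016     ]
spout [ 0.4909516  -0.19407415  0.088     ]
cupT [ 0.58261619 -0.16059343  0.065     ]
cupA [ 0.58373522 -0.24893038  0.065     ]
```

The near edge may be closer than I first had, so I'm moving the target to y=-.133. That leaves 32 mm to the spout.

>>> carry_out(
  commands=[
    {"slide":[0,-0.011,-0.02],"rot":[0,0,0]},
    {"slide":[0,0,-0.035],"rot":[0,0,0]},
    {"slide":[0,0,-0.035],"rot":[0,0,0]},
    {"slide":[0,0,-0.025],"rot":[0,0,0]},
    {"slide":[0,0,-0.014],"rot":[0,0,0]},
    {"slide":[0,0,-0.006],"rot":[0,0,0]},
    {"slide":[0,0,-0.003],"rot":[0,0,0]},
    {"slide":[0,0,0],"rot":[0,0,0]},
  ],
)

```text
time_s: 12.55
eef_pos: [0.4895, -0.1325, 0.0338]
orientation: [[-0.003, -1.0, 0.001], [-1.0, 0.003, -0.0], [0.0, -0.001, -1.0]]
force: [0.2, 1.0, -2.1]
opening: 0.651
gripper_force: 64.3
```

>>> carry_out(
  commands=[
    {"slide":[0,0,-0.001],"rot":[0,0,0]},
    {"slide":[0,0,-0.001],"rot":[0,0,0]},
    {"slide":[0,0,0],"rot":[0,0,0]},
  ],
)

```text
time_s: 12.85
eef_pos: [0.4899, -0.1329, 0.0329]
orientation: [[-0.003, -1.0, 0.002], [-1.0, 0.003, -0.0], [0.0, -0.002, -1.0]]
force: [-2.0, 1.4, 6.1]
opening: 0.655
gripper_force: 65.0
```

Contact again. I'm releasing, rising and drawing back.

>>> carry_out(
  commands=[
    {"slide":[0,0,0],"rot":[0,0,0]},
    {"slide":[0,0,0],"rot":[0,0,0]},
    {"slide":[0,0,0],"rot":[0,0,0]},
    {"slide":[0,0,0],"rot":[0,0,0]},
  ],
  gripper=0.073,
)

```text
time_s: 13.25
eef_pos: [0.4891, -0.1329, 0.0313]
orientation: [[-0.004, -1.0, 0.0], [-1.0, 0.004, -0.0], [0.0, -0.0, -1.0]]
force: [-0.3, 0.9, 0.0]
opening: 0.853
gripper_force: 0.0
```

>>> carry_out(
  commands=[
    {"slide":[0,0,0.01],"rot":[0,0,0]},
    {"slide":[0,0,0.02],"rot":[0,0,0]},
    {"slide":[0,0,0.03],"rot":[0,0,0]},
    {"slide":[0,0,0.04],"rot":[0,0,0]},
    {"slide":[0,0,0.04],"rot":[0,0,0]},
    {"slide":[-0.03,0.03,0.02],"rot":[0,0,0]},
    {"slide":[-0.03,0.04,0.02],"rot":[0,0,0]},
    {"slide":[-0.03,0.04,0],"rot":[0,0,0]},
  ],
)

```text
time_s: 14.05
eef_pos: [0.4017, -0.0251, 0.2131]
orientation: [[-0.005, -1.0, 0.006], [-1.0, 0.005, 0.001], [-0.001, -0.006, -1.0]]
force: [0.9, 2.2, 1.0]
opening: 0.858
gripper_force: 0.0
```

>>> carry_out(
  commands=[
    {"slide":[-0.03,0.03,0],"rot":[0,0,0]},
    {"slide":[0,0,0],"rot":[0,0,0]},
    {"slide":[0,0,0],"rot":[0,0,0]},
  ],
)

```text
time_s: 14.35
eef_pos: [0.3711, 0.0048, 0.2109]
orientation: [[-0.001, -1.0, 0.002], [-1.0, 0.001, 0.001], [-0.001, -0.002, -1.0]]
force: [1.0, 0.1, 0.5]
opening: 0.854
gripper_force: 0.0
```

```bash
python3 - <<'E'
from h import *
import cv2
t=env.grab_frame("top")[:,:,::-1];s=env.grab_frame("side")[:,:,::-1]
R=lambda i,x,y,w,h:cv2.resize(i[y:y+h,x:x+w],(400,300),interpolation=cv2.INTER_CUBIC)
m=np.vstack([np.hstack([R(t,190,140,112,84),R(t,334,150,124,93)]),np.hstack([R(s,328,120,124,93),R(s,182,205,140,105)])])
cv2.imwrite('pics/crop5.png',cv2.convertScaleAbs(m,alpha=1.6))
E
```

```text
(no output)
```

View pics/crop5.png

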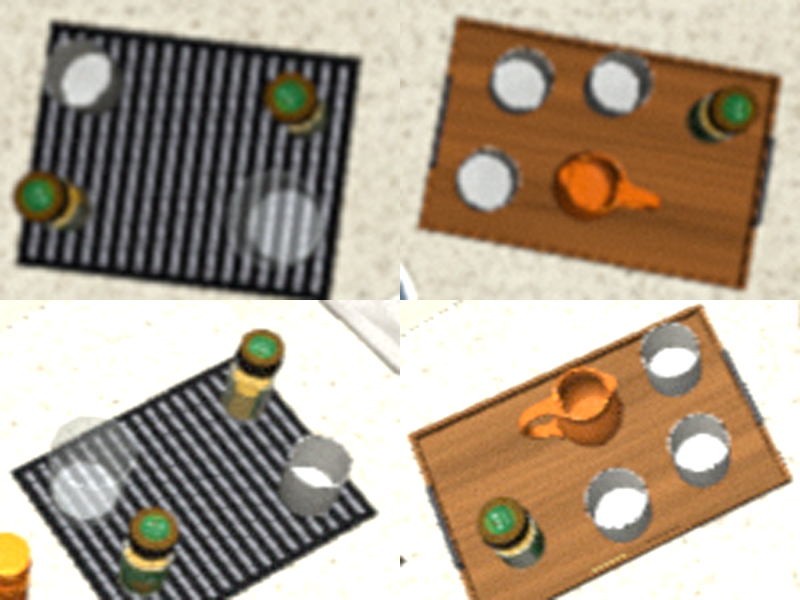

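The tray now has three upright cups, at crop pixels (521,80), (620,85) and (487,180). The jar and jug haven't moved, and the mat still holds one cup, two jars and the tumbler. The gripper is clear of everything, so I'm handing in.

```bash
python3 -c "
from station import env
print(env.close_job())"
```

```text
the job is handed in; nothing more can be done
None
```

The tray holds three upright steel cups, one spice jar and the untouched milk jug; I brought two cups over from the mat, no jar was surplus, and the job is handed in (no verdict was returned).

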